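# Index a centrifuge rotor and set its lock

### The arm

A 6-joint arm with a two-finger parallel gripper is mounted at the origin on the work surface. World frame = base frame: x ahead of the robot, y to its left, z up, the work surface at z = 0. Lengths are in mm, angles in rad, forces in N, time in s.
With the tool pointing down it reaches from about 400 to 925 mm from the base axis. Payload 12.5 kg.
Tool frame: the origin (TCP) lies at the very end of the fingers, on their centre line; the grasp point (between the pads) lies behind it (env.grip_depth is the z of the grasp point in the tool frame, in mm); z points along the fingers, y is the line along which they close (so a half turn about z gives the same grasp; the last joint's range is limited). The gripper opens to 95 mm and grips with 3 to 60 N. Pads are 20 mm wide; open, the fingers measure 119 mm over their backs; the gripper's body (75 mm by 180 mm) begins 59 mm behind the grasp point.
Start: joints at [-1.3, 0.491, 1.559, -0, 1.092, -0.106], TCP at [229.99, -581.164, 214.661] pointing down, gripper open.
Joint ranges: [-3.1, 3.1], [-0.84, 2.19], [0.05, 2.79], [-1.13, 4.28], [0.06, 2.93], [-2.69, 2.69]. Speed limits (rad/s): [2.22, 2.22, 2.79, 3.14, 3.14, 3.14].

### API

Orientations are given as [roll, pitch, yaw] about the fixed x, y, z axes, in that order (R = Rz(yaw) Ry(pitch) Rx(roll)).
In Python, from cell import env, optics gives the robot as it stands.
- The arm moves only by the tool step_arm, never from a script. Its argument "moves" is a list of rows, each an object of numbers: "tx", "ty", "tz": the shift along the tool's x, y, z in mm; "roll": the turn about the tool's z in rad. In form: [{"tx": .., "ty": .., "tz": .., "roll": ..}, ...]. A call has 1 to 12 rows; each row is the pose to reach, as a shift and turn from the pose commanded when the call began, along the tool's axes at that moment; what a row does not reach only later rows make up. A row lasts 1/12 s, in which the tool goes at most 41.7 mm and 7.16 degrees, less where a joint would pass 70% of its speed; a pose out of reach is approached as far as the arm can. A call with a gripper value outside its range is refused whole. "grip" is the finger opening in mm, from 0 to 95.1, set as the call begins (left out, the last holds). The fingers move at their own pace and stop on an object; the grip force is fixed at half the most. Time passes only in rows, so rows that repeat a pose let the fingers close. It gives the time, the measured TCP pose, the force, the opening and the grip force at its end, in the units of the state.
- env.state(): the state, without advancing time (a new reading comes with each control period).
- optics.read_camera(name): name is "scene" or "side" or "wrist"; returns a dict with "pixels" (480x640x3 uint8, blue, green, red), "mtx" (3x3 intrinsics, pixels), "view" (4x4, takes a point from world to camera coordinates). Camera axes: x right, y down, z forward; pixel columns grow to the right and rows downward; lengths in mm; the calibration is good to about 2 mm. A picture is of the moment at which its call begins. There is no depth.
- env.job_done(): hands the job in; it is judged then, once.
The state is a dict: "t": time; "joints": joint angles; "qvel": joint speeds; "tau": joint torques, N m; "eef_pos": TCP position; "tcp_rot": TCP orientation; "ft_force": force on the tool from outside, world axes, zero at the start; "moment": the same for the moment, N m; "opening": opening from 0.0 (shut) to 1.0 (fully open); "grip_force": force on a finger pad.
Only numpy, scipy, OpenCV 4.12 (cv2) and the standard library are available. Lean on these libraries where they do the work, as an engineer would, in place of code of your own. Each camera call takes 0.05 s, during which the arm holds its last target. There are 200 camera calls.

### The job

Slowly turn the centrifuge's rotor by pushing on one of its arms with a fingertip until the bare arm, the only one without a bucket, points straight at the steel index pointer on the front rim of the bowl, and let the rotor stand still there. Then set the rotor lock: push the black lever on the left of the deck outward, all the way to its stop, leaving the rotor lined up. Only push: do not spin the rotor fast, do not lift it off its spindle, and leave everything else where it is.

Things in the scene. Friction and masses are not known exactly. Their poses are not given: they have to be found in the camera images.
- centrifuge: White compact centrifuge, fixed, 310 (x) x 410 (y) x 140 mm high, lid off. Origin: centre of underside; -x is its front (roughly towards the robot), +y its left. Flat deck 140 mm up with a centred round bowl, 227 mm inside diameter, 45 mm deep. On the deck at the bowl's front rim a dark steel index pointer (35 x 8 x 5 mm, just a mark) points at the bowl's centre. Place and yaw vary.
- rotor_hub (a point): On the rotor's upright axis, level with its arms' top faces, 8 mm below the deck. Aluminium cross: hub 48 mm in diameter (nut rises 5 mm above the deck), four arms at right angles, 16 mm wide, 20 mm tall, 90 mm long from the axis. Three carry a black bucket with amber cover (62 to 102 mm from the axis, 44 mm wide, top 1 mm below the deck). About 0.8 kg, resting on its spindle (liftable).
- bare_tip (a point): Point 90 mm from the rotor's axis on the centre line of the bare arm, level with rotor_hub; the bare arm points from rotor_hub to it. This arm has no bucket and ends in a steel cross-pin (10 mm thick, 32 mm across, 81 to 91 mm from the axis).
- index_point (a point): Point fixed in the bowl, 90 mm from the rotor's axis straight in front (-x of the centrifuge) below the steel index pointer, at the arms' top height: where bare_tip must come.
- rotor (a joint): Turn of the rotor, rad, growing counter-clockwise from above. At 0 the bare arm points to the back (+x of the centrifuge); at +pi or -pi at the index pointer. It turns either way past these, with a drag of 0.06 N m (1 N at 60 mm), and stays where it is left.
- lock_lever (a joint): Turn of the lock lever about an upright axis, rad: 0 = open stop (lever points to the centrifuge's front, -x), growing clockwise from above as it swings outward to the left (+y), 1.2 = locked stop; starts near open. Drag 0.07 N m (1 N at its end); it stays where it is left and does not itself move or hold the rotor.
- lever_pivot (a point): On the lock lever's upright axis, on its top face, 29 mm above the deck, on the deck's left strip (165 mm left of the rotor's axis and 20 mm behind it). The lever is a black level bar 12 mm wide and 16 mm tall (13 to 29 mm above the deck) that ends in a round post.
- lever_tip (a point): Centre of the round post (16 mm in diameter, 11 to 33 mm above the deck) at the lever's end, 85 mm from lever_pivot, at the bar's top height.
- spare_bucket: Loose black bucket with amber cover, 40 x 44 x 39 mm, standing on the deck's back right corner; origin centre of underside. Bystander.
- cap_jar: Loose small clear jar with white cap, 34 mm in diameter, 36 mm tall, standing on the deck's back left corner; origin centre of underside. Bystander.
- reagent: White plastic jar with a red cap, 68 mm in diameter, 130 mm tall, on the table to the left; origin centre of underside. Bystander.
- beaker: Glass beaker, 70 mm across, 85 mm tall, on the table to the left; origin centre of underside. Bystander.
- marker: White pen lying on the table in front of the centrifuge to the right, 14 mm thick, 130 mm long; origin at the centre of its underside. Bystander.
- tube_rack: White block rack full of capped tubes, 70 x 160 x 72 mm, on the table to the right of the centrifuge, long side (its y) roughly along the table's x; origin centre of underside. Bystander.

How it is judged (in metres and radians):
On the way, in this order (a step that is already met when the one before it is completed fails the run):
1. the bare arm points at the index pointer (tip within 10 mm, about 6 degrees) and the rotor stands still (horizontal distance between bare_tip and index_point below 0.01 m and velocity of joint rotor between -0.05 and 0.05 rad/s), for 0.3 s.
2. the lock lever is pushed out to its stop (value of joint lock_lever above 1.08 rad), for 0.1 s.
At the end, for the whole second after the job is handed in: The bare arm's tip is within 10 mm (about 6 degrees) of the index point, the rotor is at rest and seated on its spindle, the lock lever is within 0.12 rad of its locked stop, and every bystander is within 15 mm of where it began (all of step 1 and value of joint lock_lever above 1.08 rad and not (z of rotor_hub in the frame of centrifuge above 0.14 m) and distance of each of cap_jar, spare_bucket, reagent, beaker, marker, tube_rack from where it was at the start of the episode below 0.015 m); the robot touches nothing.
It fails at once if the rotor is lifted off its spindle (8 mm) (z of rotor_hub in the frame of centrifuge above 0.14 m).
It fails at once if the rotor is spun fast (over 4 rad/s) (velocity of joint rotor above 4 rad/s or velocity of joint rotor below -4 rad/s).
It fails at once if a bystander is lifted, carried, tipped or pushed away (15 mm) (distance of any of cap_jar, spare_bucket, reagent, beaker, marker, tube_rack from where it was at the start of the episode above 0.015 m).
It also fails if it takes over 64 s, if anything falls off the work surface, if the arm or the gripper's body presses on something with over 40 N, if the wrist force passes 120 N, or if a joint passes its speed limit or range.

## Working session

There is one attempt and no reset: what is moved stays moved. The work goes in short steps, Python scripts to look and compute and a tool call to move; the robot and the scene stay as the last step left them, time stands still between calls to the robot, and variables do not carry over. Pictures are saved under pics/ and viewed, at most 10 in all, crops included, and the job is handed in when it is done.

Besides the shell and the picture viewer there is one more tool, called as name(argument=value, ...) on one line, values as JSON. step_arm: Moves the arm, as the interface text tells. Its arguments: {"type":"object","properties":{"moves":{"type":"array"},"grip":{"type":"number"}},"required":["moves"]}

```bash
mkdir -p pics; ls; cat > h.py <<'E'
import cv2, numpy as np
from cell import env, optics
def snap(n,f):
    c=optics.read_camera(n); cv2.imwrite('pics/'+f,c['pixels']); np.savez('pics/'+f[:-4],m=c['mtx'],v=c['view']); return c
def ray(f,uv,z):
    d=np.load('pics/'+f+'.npz'); m,v=d['m'],d['v']; R,t=v[:3,:3],v[:3,3]
    o=-R.T@t; r=R.T@np.linalg.inv(m)@np.array([uv[0],uv[1],1.]); return o+r*(z-o[2])/r[2]
def proj(f,p):
    d=np.load('pics/'+f+'.npz'); q=d['v'][:3,:3]@np.array(p,float)+d['v'][:3,3]; q=d['m']@q; return q[:2]/q[2]
E
python3 - <<'E'
from h import *
for n in ('scene','side'): snap(n,n+'0.png')
s=env.state(); print(s, env.grip_depth)
E
```

```text
pics
{'t': 0.1, 'joints': array([-1.29964442e+00,  4.91499855e-01,  1.55940182e+00,  2.21922585e-05,
        1.09167998e+00, -1.05607914e-01]), 'qvel': array([-0.00083081, -0.00245947, -0.00123889, -0.00079992, -0.00108907,
        0.00040277]), 'tau': array([ 4.06428793e-03, -6.13623977e+01, -2.58605272e+01,  6.94578071e-02,
        4.70231683e-02, -3.34045819e-05]), 'eef_pos': array([ 229.90694468, -580.94627042,  214.11523786]), 'tcp_rot': array([-3.14061124e+00, -1.23825964e-04,  3.76749520e-01]), 'ft_force': array([ 0.4886272 ,  0.35728592, -0.49027295]), 'moment': array([0.01288607, 0.03931433, 0.02475527]), 'grip_force': 0.0, 'opening': 0.9995821813799236} -18.8
```

View pics/scene0.png

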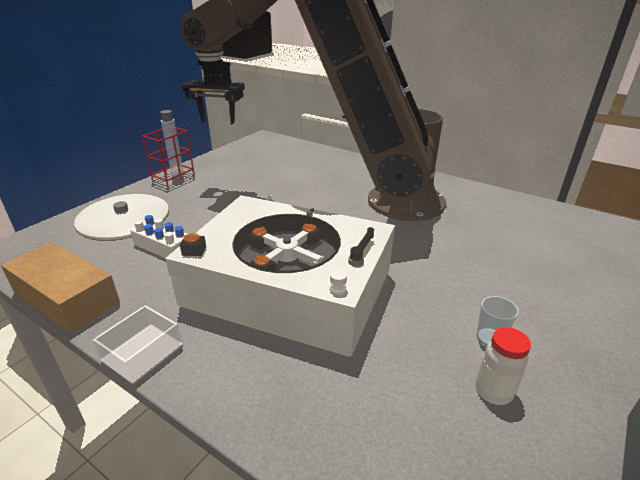

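View pics/side0.png

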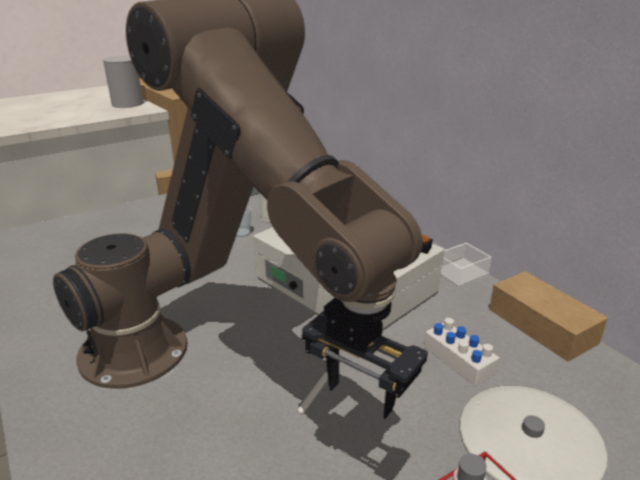

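The scene camera looks from behind the centrifuge. The buckets are at about (260,231), (309,228) and (262,260), the bare arm points to about (320,262), the lever runs from (355,258) to (371,233), and the pointer is near (309,211). I'll enlarge that area.

```bash
python3 - <<'E'
from h import *
i=cv2.imread('pics/scene0.png')[190:350,165:405]
cv2.imwrite('pics/c0.png',cv2.resize(i,(798,532),interpolation=cv2.INTER_CUBIC))
E
```

```text
(no output)
```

View pics/c0.png

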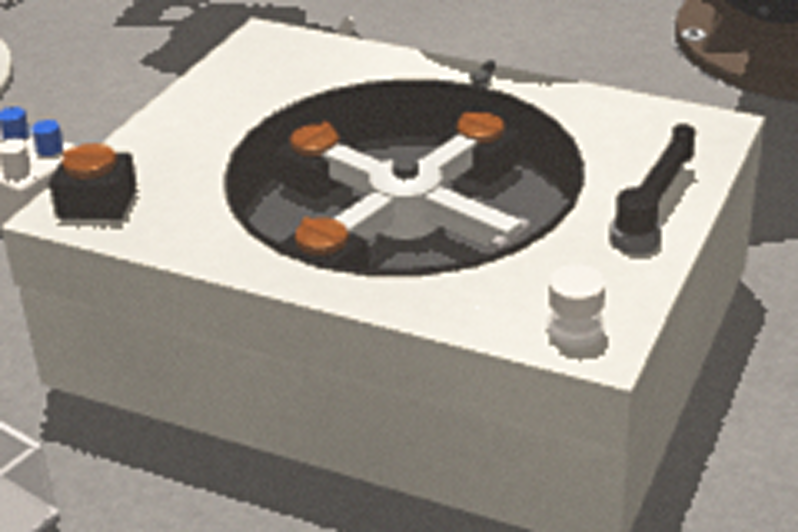

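The crop (scale 3.325) shows deck corners at (251,18), (3,230), (631,388) and (763,118). The hub is at about (405,173), the bare tip at (518,226) and the pointer at (484,73). The lever tip is at (684,130) and its pivot at (637,200).

```bash
cat > m.py <<'E'
from h import *
f=lambda u,v,z: ray('scene0',(165+(u+.5)/3.325-.5,190+(v+.5)/3.325-.5),z)
if __name__=='__main__':
    C=np.array([f(*p,140) for p in [(251,18),(3,230),(631,388),(763,118)]])  # FR BR BL FL
    print(C.round(1)); L=lambda a,b:np.linalg.norm(a-b)
    print([round(L(C[i],C[(i+1)%4]),1) for i in range(4)])
    W=np.array([[-155,-205],[155,-205],[155,205],[-155,205]],float)
    a=W-W.mean(0); b=C[:,:2]-C[:,:2].mean(0); U,S,V=np.linalg.svd(a.T@b); R=(U@V).T
    c=C[:,:2].mean(0); yaw=np.arctan2(R[1,0],R[0,0]); print('centre',c,'yaw',yaw,(b-(R@a.T).T).round(1).tolist())
    for n,p in dict(hub=(405,175,132),tip=(518,226,132),ptr=(484,70,145),ltip=(684,128,173),lpiv=(637,196,169)).items():
        q=f(*p)[:2]; print(n,q.round(1),'local',(R.T@(q-c)).round(1))
    # verify via ellipse fit of bowl rim
    P=np.array([f(*p,140)[:2] for p in [(226,180),(584,170),(402,273),(400,80),(300,255),(510,253),(262,115),(545,115)]])
    A=np.c_[2*P,np.ones(len(P))]; s=np.linalg.lstsq(A,(P**2).sum(1),rcond=None)[0]; print('bowl',s[:2],np.sqrt(s[2]+s[:2]@s[:2]))
E
python3 m.py
```

```text
[[ 470.2 -271.9  140. ]
 [ 773.6 -201.1  140. ]
 [ 681.3  194.4  140. ]
 [ 382.2  128.4  140. ]]
[np.float64(311.6), np.float64(406.2), np.float64(306.3), np.float64(409.9)]
centre [576.83614501 -37.55237519] yaw 0.22303946200095612 [[-0.8, -0.2], [0.3, 2.1], [-1.3, -2.2], [1.9, 0.3]]
hub [572.9 -41.4] local [-4.7 -2.9]
tip [579.6  53.8] local [22.9 88.5]
ptr [443.3 -67.2] local [-136.8    0.7]
ltip [475.5 113.3] local [-65.5 169.5]
lpiv [556.5 124.9] local [ 16.1 162.9]
bowl [574.02555806 -41.00428714] 118.36972045653401
```

Size checks pass: the corners fit 310x410 within 2 mm. The centrifuge is near (576,-39) with yaw about 0.223, and the rotor is near +1.3 rad. Next I go above it, align the tool with the centrifuge and close the fingers.

step_arm(moves=[{"tx": 20,"ty": -15,"tz": -30,"roll": 0.05},{"tx": 50,"ty": -38,"tz": -50,"roll": 0.1},{"tx": 85,"ty": -64,"tz": -65,"roll": 0.154},{"tx": 120,"ty": -90,"tz": -80,"roll": 0.154},{"tx": 152,"ty": -114,"tz": -90,"roll": 0.154},{"tx": 184,"ty": -138,"tz": -100,"roll": 0.154},{"tx": 216,"ty": -162,"tz": -110,"roll": 0.154},{"tx": 248,"ty": -186,"tz": -116,"roll": 0.154},{"tx": 280,"ty": -210,"tz": -116,"roll": 0.154},{"tx": 312,"ty": -234,"tz": -116,"roll": 0.154},{"tx": 344,"ty": -258,"tz": -116,"roll": 0.154},{"tx": 376,"ty": -282,"tz": -116,"roll": 0.154}], grip=0)

```text
t: 1.1
eef_pos: [476.1, -179.1, 330.7]
tcp_rot: [3.142, 0.0, 0.223]
ft_force: [0.8, -1.8, 0.5]
opening: 0.216
grip_force: 0.0
```

step_arm(moves=[{"tx": 23,"ty": -24},{"tx": 46,"ty": -48},{"tx": 69,"ty": -72},{"tx": 92,"ty": -96},{"tx": 112,"ty": -117},{"tx": 112,"ty": -117},{"tx": 112,"ty": -117}])

```text
validation failed for argument at $.mo...
```

```bash
python3 - <<'E'
from h import *
c=snap('wrist','w1.png'); s=env.state(); print(s['eef_pos'],s['tcp_rot'],s['opening'])
print(proj('w1',[576,-40,140]), proj('w1',s['eef_pos']))
E
```

```text
[ 478.72409552 -173.98179491  330.60723696] [-3.13988130e+00 -1.44383661e-03  2.25982338e-01] 0.173031833134386
[175.91580708  51.47354506] [310.92636595 292.38823606]
```

View pics/w1.png

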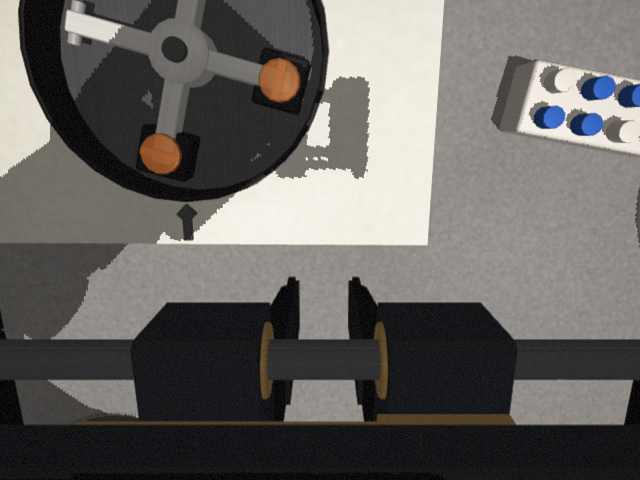

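The move was refused, since rows need all the keys. The picture is still useful: nut (174,48), bare-arm pin (76,22), pointer (187,205)-(188,240), and the deck's front right corner (428,245). I'll measure with it.

```bash
python3 - <<'E'
from h import *
g=lambda u,v,z: ray('w1',(u,v),z)[:2]
print('nut',g(174,48,145),'hub',g(179,53,132),'pin',g(76,22,132),'FR',g(428,245,140),'FL?', 'ptr',g(187,205,145),g(188,240,145))
b=g(160,152,139); d=g(280,79,139); print('bk',b,d)
E
```

```text
nut [577.69620348 -39.9610086 ] hub [576.10252894 -39.78507222] pin [580.6720759   41.68065097] FR [ 469.64190436 -274.22691788] FL? ptr [459.54416306 -66.87800783] [429.76950817 -72.0016333 ]
bk [496.98769762 -37.29577599] [ 574.18619323 -122.52667031]
```

step_arm(moves=[{"tx": 10,"ty": -9,"tz": 0,"roll": 0},{"tx": 30,"ty": -27,"tz": 0,"roll": 0},{"tx": 54,"ty": -50,"tz": 10,"roll": 0},{"tx": 80,"ty": -73,"tz": 30,"roll": 0},{"tx": 106,"ty": -97,"tz": 50,"roll": 0},{"tx": 132,"ty": -121,"tz": 75,"roll": 0},{"tx": 154,"ty": -142,"tz": 95,"roll": 0},{"tx": 170,"ty": -156,"tz": 110,"roll": 0},{"tx": 178,"ty": -164,"tz": 120,"roll": 0},{"tx": 178,"ty": -164,"tz": 120,"roll": 0},{"tx": 178,"ty": -164,"tz": 120,"roll": 0},{"tx": 178,"ty": -164,"tz": 120,"roll": 0}])

```text
t: 2.15
eef_pos: [612.7, 17.1, 211.7]
tcp_rot: [3.141, -0.001, 0.222]
ft_force: [0.3, -0.3, 1.1]
opening: 0.005
grip_force: 0.0
```

```bash
cat >> h.py <<'E'
C=np.array([576.5,-40.]); YAW=0.223
Rz=np.array([[np.cos(YAW),-np.sin(YAW)],[np.sin(YAW),np.cos(YAW)]])
def loc(p): return Rz.T@(np.array(p[:2])-C)
E
python3 - <<'E'
from h import *
s=env.state(); print(s['eef_pos'],s['tcp_rot'],s['opening'],loc(s['eef_pos']))
for p in np.linspace(1.313,np.pi,13):
    n=np.array([np.sin(p),-np.cos(p)]); e=np.array([np.cos(p),np.sin(p)]); h=10*abs(n[0])+12*abs(n[1])
    print(round(p,3),(60*e+(8+h)*n).round(1))
E
```

```text
[612.7158998   17.07182285 211.67889839] [ 3.14097773e+00 -9.50920917e-04  2.22101034e-01] 0.005403825476356111 [47.94092992 47.64925604]
1.313 [35.3 52.7]
1.465 [25.4 57.6]
1.618 [15.7 60.8]
1.77 [ 7.9 62.8]
1.923 [-0.5 63.7]
2.075 [-9.2 63.4]
2.227 [-18.2  61.7]
2.38 [-27.1  58.5]
2.532 [-35.7  53.7]
2.684 [-43.6  47.3]
2.837 [-50.5  39.4]
2.989 [-56.1  30.2]
3.142 [-60.  20.]
```

In position at local (47.9,47.6). Descending to z = 117 inside the bowl.

step_arm(moves=[{"tx": 0,"ty": -1,"tz": 15,"roll": 0},{"tx": 0,"ty": -1,"tz": 35,"roll": 0},{"tx": 0,"ty": -1,"tz": 55,"roll": 0},{"tx": 0,"ty": -1,"tz": 72,"roll": 0},{"tx": 0,"ty": -1,"tz": 84,"roll": 0},{"tx": 0,"ty": -1,"tz": 92,"roll": 0},{"tx": 0,"ty": -1,"tz": 95,"roll": 0},{"tx": 0,"ty": -1,"tz": 95,"roll": 0},{"tx": 0,"ty": -1,"tz": 95,"roll": 0}])

```text
t: 2.9
eef_pos: [613.0, 18.6, 116.7]
tcp_rot: [3.141, -0.001, 0.222]
ft_force: [0.5, -0.8, -0.4]
opening: 0.002
grip_force: 0.0
```

step_arm(moves=[{"tx": -4,"ty": -2,"tz": 0,"roll": 0},{"tx": -8.5,"ty": -3,"tz": 0,"roll": 0},{"tx": -13.5,"ty": -4.2,"tz": 0,"roll": 0},{"tx": -18.5,"ty": -6.7,"tz": 0,"roll": 0},{"tx": -23.3,"ty": -8.8,"tz": 0,"roll": 0},{"tx": -28,"ty": -10.6,"tz": 0,"roll": 0},{"tx": -33,"ty": -12,"tz": 0,"roll": 0},{"tx": -37,"ty": -13.2,"tz": 0,"roll": 0},{"tx": -41,"ty": -14,"tz": 0,"roll": 0},{"tx": -45,"ty": -14.6,"tz": 0,"roll": 0},{"tx": -49,"ty": -15,"tz": 0,"roll": 0},{"tx": -53.5,"ty": -15,"tz": 0,"roll": 0}])

```text
t: 3.9
eef_pos: [556.9, 21.9, 115.6]
tcp_rot: [3.141, -0.0, 0.223]
ft_force: [1.0, -0.2, -0.6]
opening: 0.005
grip_force: 0.5
```

```bash
python3 - <<'E'
from h import *
snap('wrist','w2.png'); c=snap('scene','s2.png'); s=env.state(); print(loc(s['eef_pos']),s['eef_pos'],s['ft_force'])
a=cv2.imread('pics/w2.png'); b=c['pixels'][190:350,165:405]
b=cv2.resize(b,(400,267)); a=cv2.resize(a,(400,300)); cv2.imwrite('pics/v2.png',np.hstack([a,cv2.copyMakeBorder(b,0,33,0,0,cv2.BORDER_CONSTANT)]))
E
```

```text
[-6.04529433 64.78176509] [556.27749966  21.84070788 115.53284524] [-0.60344582  0.12168122 -0.85944184]
```

View pics/v2.png

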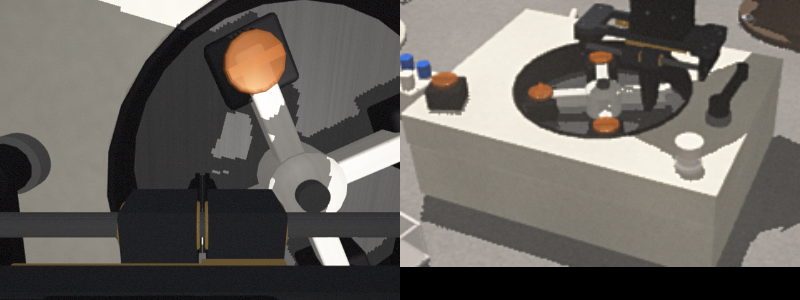

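The rotor follows as modelled: the bucket in the wrist view puts the bare arm at about 111°. I continue along the arc and stop short of the target.

step_arm(moves=[{"tx": -4.2,"ty": 0.6,"tz": 0,"roll": 0},{"tx": -8.7,"ty": 1.2,"tz": 0,"roll": 0},{"tx": -13.2,"ty": 2.3,"tz": 0,"roll": 0},{"tx": -17.7,"ty": 3.7,"tz": 0,"roll": 0},{"tx": -22,"ty": 5.5,"tz": 0,"roll": 0},{"tx": -26.5,"ty": 7.7,"tz": 0,"roll": 0},{"tx": -30.7,"ty": 10.3,"tz": 0,"roll": 0},{"tx": -34.7,"ty": 13.3,"tz": 0,"roll": 0},{"tx": -38.6,"ty": 16.7,"tz": 0,"roll": 0},{"tx": -42,"ty": 20.5,"tz": 0,"roll": 0},{"tx": -44.5,"ty": 23,"tz": 0,"roll": 0},{"tx": -45.5,"ty": 24.6,"tz": 0,"roll": 0}])

```text
t: 5.0
eef_pos: [517.9, -12.6, 115.6]
tcp_rot: [-3.142, 0.0, 0.222]
ft_force: [1.4, 1.2, -0.6]
opening: 0.008
grip_force: 0.6
```

```bash
python3 - <<'E'
from h import *
snap('wrist','w3.png'); c=snap('scene','s3.png'); s=env.state(); print(loc(s['eef_pos']),s['eef_pos'],s['ft_force'])
a=cv2.imread('pics/w3.png'); b=c['pixels'][190:350,165:405]
b=cv2.resize(b,(400,267)); a=cv2.resize(a,(400,300)); cv2.imwrite('pics/v3.png',np.hstack([a,cv2.copyMakeBorder(b,0,33,0,0,cv2.BORDER_CONSTANT)]))
E
```

```text
[-50.91517721  39.75899183] [518.0526129  -12.4857193  115.60039072] [ 1.01470368  0.01464949 -1.09475636]
```

View pics/v3.png

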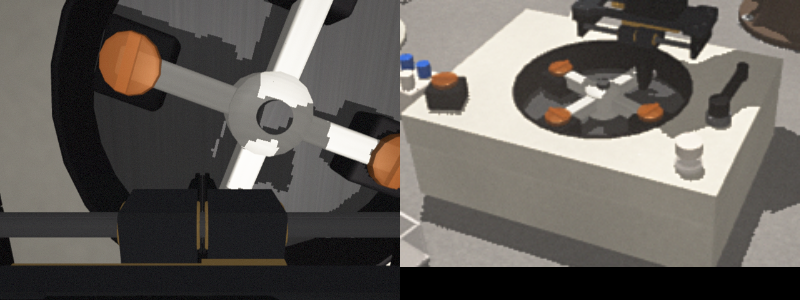

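The view shows the hub at about (432,182) in full pixels, the bare arm near (381,293), the left arm near (269,128) and the opposite arm near (515,0). I'll measure the angle through the calibration.

```bash
python3 - <<'E'
from h import *
for n,u,v,z in [('hub',432,182,132),('bare',381,293,132),('left',269,128,132),('opp',515,0,132),('bkL',208,100,139),]:
    q=loc(ray('w3',(u,v),z)); print(n,q.round(1),np.degrees(np.arctan2(q[1],q[0])).round(1))
f='s3'
for n,u,v,z in [('L',650,111,139),('R',561,69,139),('B',557,115,139),('hub',602,89,136)]:
    q=loc(ray(f,(165+(u-400+.5)*.6-.5,190+(v+.5)*.6-.5),z)); print(n,q.round(1),np.degrees(np.arctan2(q[1],q[0])).round(1))
E
```

```text
hub [1.  0.1] 3.2
bare [-41.2  16.8] 157.8
left [19.7 57.6] 71.1
opp [ 59.5 -23. ] -21.1
bkL [28.5 76.2] 69.5
L [33.4 81.8] 67.8
R [-15.3 -68.2] -102.6
B [ 84.1 -22.4] -14.9
hub [5.5 2.8] 26.9
```

step_arm(moves=[{"tx": -1.8,"ty": 4,"tz": 0,"roll": 0},{"tx": -3.8,"ty": 8,"tz": 0,"roll": 0},{"tx": -5.8,"ty": 12,"tz": 0,"roll": 0},{"tx": -7.3,"ty": 15.5,"tz": 0,"roll": 0},{"tx": -8.3,"ty": 18,"tz": 0,"roll": 0},{"tx": -9,"ty": 20,"tz": 0,"roll": 0},{"tx": -9.3,"ty": 21,"tz": 0,"roll": 0},{"tx": -9.3,"ty": 21.5,"tz": 0,"roll": 0},{"tx": -9.3,"ty": 22,"tz": 0,"roll": 0},{"tx": -9.3,"ty": 22,"tz": 0,"roll": 0}])

```text
t: 5.93
eef_pos: [513.9, -35.6, 115.6]
tcp_rot: [-3.142, 0.0, 0.223]
ft_force: [0.0, 0.6, 0.3]
opening: 0.004
grip_force: 0.3
```

```bash
python3 - <<'E'
from h import *
snap('wrist','w4.png'); c=snap('scene','s4.png'); s=env.state(); print(loc(s['eef_pos']),s['eef_pos'],s['ft_force'])
a=cv2.imread('pics/w4.png'); b=c['pixels'][190:350,165:405]
b=cv2.resize(b,(400,267)); a=cv2.resize(a,(400,300)); cv2.imwrite('pics/v4.png',np.hstack([a,cv2.copyMakeBorder(b,0,33,0,0,cv2.BORDER_CONSTANT)]))
E
```

```text
[-59.98099617  18.15266532] [513.98965424 -35.56200119 115.60729267] [-0.39770078  0.11080118  0.81274057]
```

View pics/v4.png

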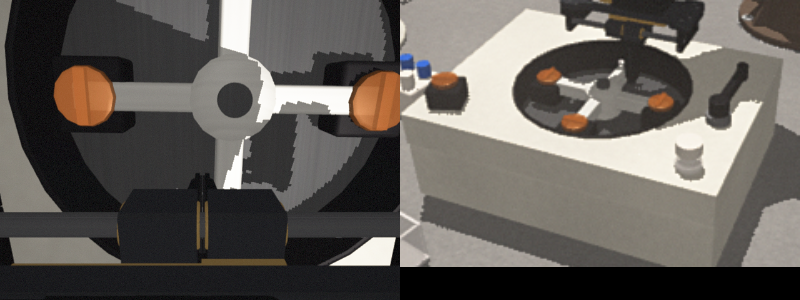

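The bucket centres at (85,95) and (385,101) in the half view lie nearly level, so the bare arm is about 1° from the pointer. I back off, lift, and go over the lever's inner side.

step_arm(moves=[{"tx": 0,"ty": -3,"tz": 0,"roll": 0},{"tx": 0,"ty": -6,"tz": 0,"roll": 0},{"tx": 0,"ty": -8,"tz": -8,"roll": 0},{"tx": 0,"ty": -8,"tz": -25,"roll": 0},{"tx": 0,"ty": -8,"tz": -50,"roll": 0},{"tx": 0,"ty": -8,"tz": -75,"roll": 0},{"tx": 0,"ty": -14,"tz": -92,"roll": 0},{"tx": 3,"ty": -35,"tz": -95,"roll": 0},{"tx": 8,"ty": -60,"tz": -95,"roll": 0},{"tx": 14,"ty": -90,"tz": -95,"roll": 0},{"tx": 18,"ty": -110,"tz": -95,"roll": 0},{"tx": 20,"ty": -120,"tz": -95,"roll": 0}])

```text
t: 7.03
eef_pos: [506.7, 88.0, 211.3]
tcp_rot: [3.142, -0.001, 0.225]
ft_force: [0.0, -0.3, -0.2]
opening: 0.005
grip_force: 0.0
```

step_arm(moves=[{"tx": 0,"ty": 0,"tz": 0,"roll": 0},{"tx": 0,"ty": 0,"tz": 0,"roll": 0},{"tx": 0,"ty": 0,"tz": 0,"roll": 0}])

```text
t: 7.28
eef_pos: [507.1, 85.0, 210.7]
tcp_rot: [3.141, 0.0, 0.222]
ft_force: [0.2, 0.0, 0.2]
opening: 0.007
grip_force: 0.0
```

```bash
python3 - <<'E'
from h import *
snap('wrist','w5.png'); c=snap('scene','s5.png'); s=env.state(); print(loc(s['eef_pos']),s['eef_pos'],s['ft_force'])
a=cv2.imread('pics/w5.png'); b=c['pixels'][190:350,165:405]
b=cv2.resize(b,(400,267)); a=cv2.resize(a,(400,300)); cv2.imwrite('pics/v5.png',np.hstack([a,cv2.copyMakeBorder(b,0,33,0,0,cv2.BORDER_CONSTANT)]))
E
```

```text
[-40.06762773 137.09414077] [507.10527515  84.8382569  210.63088901] [-1.03297694 -0.62174612 -0.11533133]
```

View pics/v5.png

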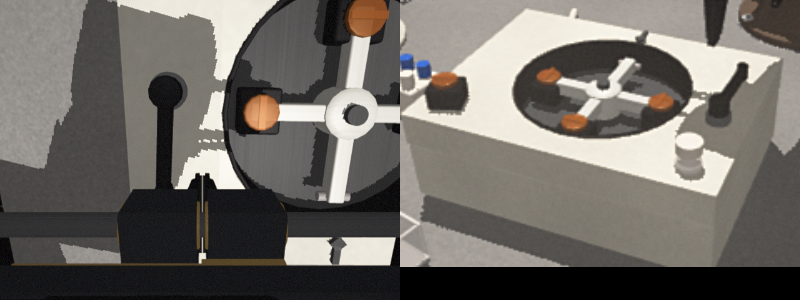

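The wrist view shows the bare arm's pin at about (335,198) in half pixels, the pointer tip at (338,238) and the hub at (351,115). The lever's boss is at (167,92). I'll check the alignment numerically.

```bash
python3 - <<'E'
from h import *
for n,u,v,z in [('hub',351,114,132),('nut',357,114,145),('bare end',338,196,132),('ptr',337,239,145),('oppB',367,16,139),('leftB',262,113,139),('pivot',168,90,169),('bar low',165,180,169)]:
    q=loc(ray('w5',((u+.5)*1.6-.5,(v+.5)*1.6-.5),z)); print(n,q.round(1),np.degrees(np.arctan2(q[1],q[0])).round(1))
E
```

```text
hub [ 0.2 -1. ] -79.8
nut [1.8 0.9] 27.8
bare end [-81.6   0.6] 179.6
ptr [-121.8    2.8] 178.7
oppB [81.3  1. ] 0.7
leftB [ 2.  82.7] 88.6
pivot [ 23.2 162.5] 81.9
bar low [-50.4 167.4] 106.7
```

The rotor is aligned within about 1°. Descending beside the lever, then pushing it outward.

step_arm(moves=[{"tx": 0,"ty": 0,"tz": 12,"roll": 0},{"tx": 0,"ty": 0,"tz": 30,"roll": 0},{"tx": 0,"ty": 0,"tz": 45,"roll": 0},{"tx": 0,"ty": 0,"tz": 53,"roll": 0},{"tx": 0,"ty": 0,"tz": 56,"roll": 0},{"tx": 0,"ty": 0,"tz": 56,"roll": 0},{"tx": 0,"ty": -5,"tz": 56,"roll": 0},{"tx": 0,"ty": -10,"tz": 56,"roll": 0},{"tx": -1,"ty": -16,"tz": 56,"roll": 0},{"tx": -2,"ty": -22,"tz": 56,"roll": 0},{"tx": -2.5,"ty": -28,"tz": 56,"roll": 0},{"tx": -2.5,"ty": -34,"tz": 56,"roll": 0}])

```text
t: 8.38
eef_pos: [497.0, 119.1, 154.9]
tcp_rot: [3.141, -0.001, 0.223]
ft_force: [0.6, -2.3, 0.4]
opening: 0.0
grip_force: 0.8
```

step_arm(moves=[{"tx": 1,"ty": -6,"tz": 0,"roll": 0},{"tx": 2,"ty": -12,"tz": 0,"roll": 0},{"tx": 4,"ty": -17,"tz": 0,"roll": 0},{"tx": 6.5,"ty": -23,"tz": 0,"roll": 0},{"tx": 10,"ty": -28.5,"tz": 0,"roll": 0},{"tx": 14,"ty": -34,"tz": 0,"roll": 0},{"tx": 18,"ty": -38,"tz": 0,"roll": 0},{"tx": 21,"ty": -41,"tz": 0,"roll": 0},{"tx": 23.5,"ty": -43,"tz": 0,"roll": 0},{"tx": 23.5,"ty": -43,"tz": 0,"roll": 0},{"tx": 23.5,"ty": -43,"tz": 0,"roll": 0}])

```text
t: 9.3
eef_pos: [510.5, 165.7, 154.5]
tcp_rot: [-3.141, -0.0, 0.223]
ft_force: [-0.4, 0.8, 0.5]
opening: 0.006
grip_force: 0.0
```

No stop force yet, so I press a little further along the swing in small steps.

step_arm(moves=[{"tx": 1,"ty": -0.4,"tz": 0,"roll": 0},{"tx": 2,"ty": -0.8,"tz": 0,"roll": 0},{"tx": 3,"ty": -1.2,"tz": 0,"roll": 0},{"tx": 4,"ty": -1.5,"tz": 0,"roll": 0},{"tx": 4,"ty": -1.5,"tz": 0,"roll": 0}])

```text
t: 9.72
eef_pos: [512.5, 167.2, 154.3]
tcp_rot: [3.141, 0.004, 0.223]
ft_force: [-8.6, -4.8, 2.7]
opening: 0.003
grip_force: 5.0
```

About 10 N of resistance and the finger lags its command, so the lever is at its stop. Backing off along the reverse direction and lifting.

step_arm(moves=[{"tx": -3,"ty": 1,"tz": 0,"roll": 0},{"tx": -8,"ty": 3,"tz": 0,"roll": 0},{"tx": -14,"ty": 5,"tz": 0,"roll": 0},{"tx": -18,"ty": 6,"tz": -5,"roll": 0},{"tx": -20,"ty": 6,"tz": -20,"roll": 0},{"tx": -20,"ty": 6,"tz": -45,"roll": 0},{"tx": -35,"ty": 6,"tz": -75,"roll": 0},{"tx": -55,"ty": 6,"tz": -100,"roll": 0},{"tx": -70,"ty": 6,"tz": -115,"roll": 0},{"tx": -75,"ty": 6,"tz": -120,"roll": 0},{"tx": -75,"ty": 6,"tz": -120,"roll": 0},{"tx": -75,"ty": 6,"tz": -120,"roll": 0}])

```text
t: 10.72
eef_pos: [442.4, 145.5, 274.4]
tcp_rot: [3.142, -0.001, 0.223]
ft_force: [-0.3, -0.7, 0.0]
opening: 0.006
grip_force: 0.0
```

```bash
python3 - <<'E'
from h import *
snap('wrist','w6.png'); c=snap('scene','s6.png'); s=env.state(); print(loc(s['eef_pos']),s['eef_pos'],s['ft_force'])
a=cv2.imread('pics/w6.png'); b=c['pixels'][190:350,165:405]
b=cv2.resize(b,(400,267)); a=cv2.resize(a,(400,300)); cv2.imwrite('pics/v6.png',np.hstack([a,cv2.copyMakeBorder(b,0,33,0,0,cv2.BORDER_CONSTANT)]))
E
```

```text
[-89.58713927 210.54154559] [442.568589   145.51543087 273.54560638] [0.94217336 0.09478335 0.4371785 ]
```

View pics/v6.png

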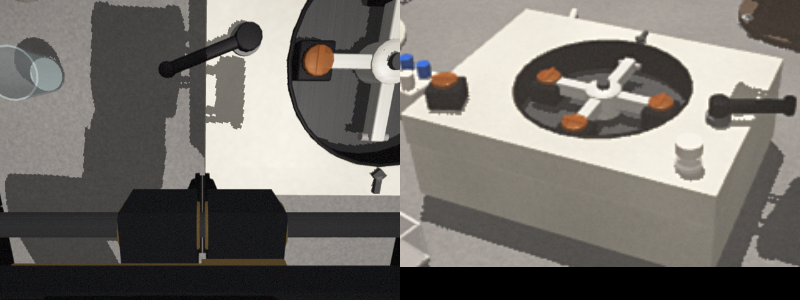

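In the wrist view the lever runs from (246,38) to (167,70), about 1.19 rad and so at its stop. The bare arm is still on the pointer and the bystanders have not moved. Handing in.

```bash
python3 -c "
from cell import env
print(env.job_done())"
```

```text
the job is handed in; nothing more can be done
None
```

I turned the rotor until the bare arm pointed at the index pointer (measured within about 1°), pushed the lock lever to its stop (about 1.19 rad), and handed the job in at about 11 s; no verdict was returned.

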